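# Make up a dropper kit and a cassette kit, and close the case

### The job

Make up the two kits from the stock that stands in a row just behind them: for the open white rack, stand the dropper bottle in the square well and the vial in the round well; for the flat grey case, slide its cover fully open towards you, set the lower of the two blue-and-grey cassettes upright in the rectangular recess and lay the brass tin flat in the round recess, then slide the cover fully shut. Leave the taller cassette standing where it is.

Things in the scene. Friction and masses are not known exactly. Their poses are not given: they have to be found in the camera images.
- dropper_bottle: Amber glass dropper bottle with a red rubber bulb, standing in the stock row (another one stands far back on the bench and is not used). Body 36 mm across and 60 mm high, black collar 22 mm across up to 72 mm, bulb 14 mm across up to 98 mm. Origin: centre of the underside, z up. Loose, 0.06 kg. Grip the body 38 to 58 mm above its foot, so that the bulb stays clear of the palm.
- vial: Small clear glass vial with a white screw cap, standing. 23 mm across, 50 mm high (cap 19 mm across from 40 mm up). Origin: centre of the underside, z up. Loose, 0.02 kg.
- low_cassette: The lower of two closed box-shaped cassettes, grey lid over a blue base: 45 mm along its x, 52 along its y, 34 high. Origin: centre of the underside, z up. Loose, 0.045 kg. Goes into the case with its x along the case's x (either way round). In the case let go with the fingers closing along the case's y, opened only 8 mm or so a side, as the walls are near.
- tall_cassette: The taller of the two cassettes, same look and plan (45 x 52 mm) but 50 mm high. Origin: centre of the underside. Loose; not wanted in either kit, must stay within 20 mm of where it stands. (The big white instrument on the bench to the left is 0.23 m high: swing the gripper in above it.)
- tin: Small flat round brass tin, 41 mm across, 10 mm high. Origin: centre of the underside, z up. Loose, 0.035 kg. In the case let go with the fingers closing along the case's y, opened only 8 mm or so a side.
- rack: Open white block, 70 (x) x 118 (y) x 25 mm high, fixed. Origin: centre of the underside, z up. Two wells, open at the top, floors 10 mm above the bench: square, 54 x 54 mm, centred at x 0, y +25 mm, for the bottle; round, 40 mm across, at x 0, y -34 mm, for the vial. With the fingers closing along the rack's x the gripper clears what stands in the other well.
- case: Flat grey case, walls 4 mm, 81 (x) x 208 (y) mm, 54 mm high at the rims, fixed; inside 73 x 200 mm clear. Origin: centre of the underside, z up; its -x side faces the robot. Inside, a black foam insert, top at 12 mm, has two recesses with floors at 7 mm: rectangular, 63 (x) x 70 (y) mm, centred at x 0, y +48 mm, for the low cassette; round, 60 mm across, at x 0, y -42 mm, for the tin.
- cover (a joint): Position in m of the case's flat aluminium cover (underside 46 mm, top 50 mm above the bench): 0 fully shut, 0.076 fully open, moved along the case's -x (towards the robot) clear of the inside. It starts shut or up to 12 mm open, stays where it is left and needs about 1.5 N to slide.
- cover_handle (a point): Centre of the black bar handle on the cover, which moves with it: a bar 12 mm thick along the case's x, 50 mm long along the case's y, rising 16 mm from the cover's top (50 to 66 mm above the bench; this point is 58 mm above it). When shut it is at x +20 mm, y 0 of the case. Same axes as the case.
Mind the look-alikes: they are no part of the job. There is more than one size of the dropper_bottle; the one meant has the size given above.

How it is judged:
At the end, for the whole second after the job is handed in: Bottle upright on the floor of the square well, vial on that of the round well, low cassette and tin flat on the floors of their recesses (each within 13 mm of centre in x and y), at rest; cover shut to 4 mm; tall cassette within 20 mm of its start, not tipped (x of dropper_bottle in the frame of rack between -0.013 and 0.013 m and y of dropper_bottle in the frame of rack between 0.012 and 0.038 m and z of dropper_bottle in the frame of rack between 0.0055 and 0.0135 m and angle between each of dropper_bottle, vial, low_cassette, tin's own z axis and vertical below 0.1 rad and linear speed of each of dropper_bottle, vial, low_cassette, tin below 0.02 m/s and x of vial in the frame of rack between -0.013 and 0.013 m and y of vial in the frame of rack between -0.047 and -0.021 m and z of vial in the frame of rack between 0.0055 and 0.0135 m and x of low_cassette in the frame of case between -0.013 and 0.013 m and y of low_cassette in the frame of case between 0.035 and 0.061 m and z of low_cassette in the frame of case between 0.0025 and 0.0105 m and x of tin in the frame of case between -0.013 and 0.013 m and y of tin in the frame of case between -0.055 and -0.029 m and z of tin in the frame of case between 0.0025 and 0.0105 m and value of joint cover below 0.004 m and distance of tall_cassette from where it was at the start of the episode below 0.02 m); the robot touches nothing.
It fails at once if the tall cassette is moved more than 20 mm or tipped (distance of tall_cassette from where it was at the start of the episode above 0.02 m or angle between tall_cassette's own z axis and vertical above 0.3 rad).
It also fails if it takes over 128 s, if anything falls off the work surface, if the arm or the gripper's body presses on something with over 40 N, if the wrist force passes 120 N, or if a joint passes its speed limit or range.

### The arm

A 7-joint arm with a two-finger parallel gripper is mounted at the origin on a cart in front of the work surface, level with it; the furniture and walls round the work are solid. World frame = base frame: x ahead of the robot, y to its left, z up, the work surface at z = 0. Lengths are in m, angles in rad, forces in N, time in s.
With the tool pointing down it reaches from about 0.4 to 0.875 m from the base axis. Payload 6.5 kg.
Tool frame: the origin (TCP) lies between the finger pads; the fingertips stand 11 mm ahead of it and the grasp point (between the pads) lies 8 mm behind it; z points along the fingers, y is the line along which they close (so a half turn about z gives the same grasp; the last joint's range is limited). The gripper opens to 88 mm and grips with 3 to 60 N. Pads are 18 mm wide; open, the fingers measure 123 mm over their backs; the gripper's body (75 mm by 187 mm) begins 45 mm behind the grasp point.
Start: joints at [1.058, 0.536, -0.004, 1.538, 0.003, 1.067, -0.071], TCP at [0.281, -0.586, 0.25] pointing down, gripper open.
Joint ranges: [-2.7, 2.7], [-0.37, 2.16], [-1.27, 1.26], [0.24, 2.4], [-1.31, 4.45], [0.19, 1.91], [-2.76, 2.76]. Speed limits (rad/s): [2.39, 2.39, 3.14, 3.14, 3.14, 3.14, 3.14].

### API

Orientations are given as a unit quaternion [x, y, z, w].
In Python, from workcell import * gives the robot as it stands. The module is installed in compiled form; this text tells all that it offers.
- The arm moves only by the tool send_rows, never from a script. Its argument "commands" is a list of rows, each a list of 3 entries, a list of its own where there are three numbers: the shift along the tool's x, y, z in cm, then the turn about the tool's z in rad, then the closure, from 0 (fully open) to 1 (shut). A call has 1 to 10 rows; each row shifts and turns the commanded pose from where the row before left it, along the tool's axes as they then stand; what a row does not reach is not made up. A row lasts 1/8 s, in which the tool goes at most 62.5 mm and 10.7 degrees, less where a joint would pass 70% of its speed; a pose out of reach is approached as far as the arm can. A call with a gripper value outside its range is refused whole. The fingers move at their own pace and stop on an object; the grip force is fixed at half the most. Time passes only in rows, so rows that do not move let the fingers close. It gives the time, the measured TCP pose, the force, the opening and the grip force at its end, in the units of the state.
- sense(): the state, without advancing time (a new reading comes with each control period).
- grab_frame(name): name is "side" or "top"; returns a dict with "frame" (420x560x3 uint8, red, green, blue), "range_z" (420x560 float32, m along the optical axis (not along the pixel's ray), 0 where there is no reading), "fx", "fy", "cx", "cy" (pixels), "xyz" and "orientation" of the camera in the world. Camera axes: x right, y down, z forward; pixel columns grow to the right and rows downward; lengths in m; the calibration is good to about 2 mm. A picture is of the moment at which its call begins.
- finish_job(): hands the job in; it is judged then, once.
The state is a dict: "clock": time; "q": joint angles; "qd": joint speeds; "joint_torque": joint torques, N m; "position": TCP position; "ee_rot": TCP orientation; "ft_force": force on the tool from outside, world axes, zero at the start; "torque": the same for the moment, N m; "width": finger opening in m; "gripper_force": force on a finger pad.
Only numpy, scipy, OpenCV 4.12 (cv2) and the standard library are available. Lean on these libraries where they do the work, as an engineer would, in place of code of your own. Each camera call takes 0.05 s, during which the arm holds its last target. There are 200 camera calls.

## Working session

There is one attempt and no reset: what is moved stays moved. The work goes in short steps, Python scripts to look and compute and a tool call to move; the robot and the scene stay as the last step left them, time stands still between calls to the robot, and variables do not carry over. Pictures are saved under pics/ and viewed, at most 14 in all, crops included, and the job is handed in when it is done.

Besides the shell and the picture viewer there is one more tool, called after "Request:" in YAML: its name, and indented under it one key for each argument. send_rows: Moves the arm, as the interface text tells. Its arguments: {"type":"object","properties":{"commands":{"type":"array"}},"required":["commands"]}

```bash
mkdir -p pics; cat > h.py <<'E'
from workcell import *
import numpy as np, cv2
from scipy.spatial.transform import Rotation as R
def cloud(f):
    z=f["range_z"]; v,u=np.indices(z.shape)
    p=np.stack([(u-f["cx"])/f["fx"]*z,(v-f["cy"])/f["fy"]*z,z],-1)
    return p@R.from_quat(f["orientation"]).as_matrix().T+np.array(f["xyz"])
def save(f,n): cv2.imwrite("pics/"+n,cv2.cvtColor(f["frame"],cv2.COLOR_RGB2BGR))
E
python3 - <<'E'
from h import *
for n in("top","side"):
    f=grab_frame(n); save(f,n+"0.png"); np.savez(n+"0.npz",**f)
    print(n,f["xyz"],f["orientation"],f["fx"],f["cx"],f["cy"])
s=sense(); print(s)
E
```

```text
top [ 0.44133023 -0.10668125  0.98107981] [ 0.71206307 -0.69884463  0.04455224 -0.05096525] 466.2217143768176 278.4163516972841 209.12621865894025
side [0.36287225 0.59934218 0.64645913] [-0.12440933  0.88940043 -0.43594261  0.05867909] 416.7975464183804 278.94354536832634 199.3185032282027
{'clock': 0.1, 'q': array([ 1.05776136,  0.53707618, -0.0044629 ,  1.53876333,  0.00260635,
        1.06727463, -0.07118921]), 'qd': array([ 0.00036402, -0.00174391,  0.00065796, -0.00290001, -0.00051361,
       -0.00043793, -0.00101598]), 'joint_torque': array([ 1.79096638e-03, -5.72082782e+01,  9.93619971e-01, -2.52233237e+01,
       -5.60894574e-02,  1.33708538e-02,  2.33568403e-05]), 'position': array([ 0.28064793, -0.58570678,  0.24893994]), 'ee_rot': array([ 9.75133885e-01,  2.21615280e-01, -2.18952036e-04, -7.25514651e-04]), 'ft_force': array([-0.47116581, -0.68438178,  0.49949625]), 'torque': array([-0.00050956,  0.01570906, -0.0285902 ]), 'gripper_force': 0.0, 'width': 0.08790348600143538}
```

View pics/top0.png

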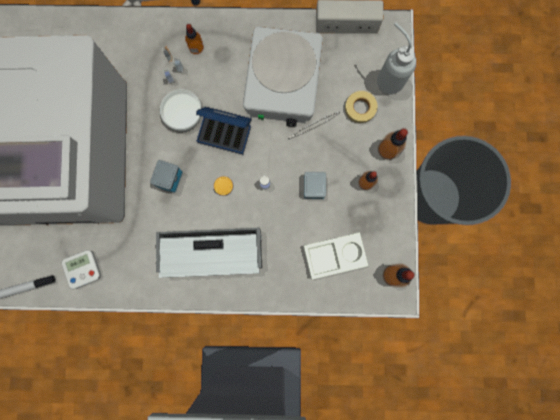

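View pics/side0.png

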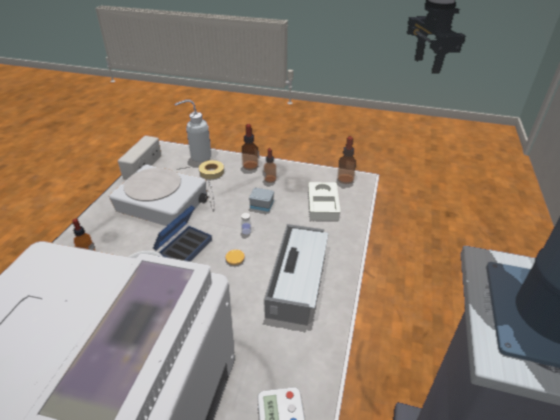

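The top view shows the case at about (209,253) and the rack at (337,256). The stock row is: one cassette (166,176), tin (223,186), vial (264,183), the other cassette (315,185) and the small bottle (368,180). Bigger look-alike bottles stand at (392,143) and (398,274). The side view confirms the same layout. Next I'll measure from the depth data.

```bash
cat > m.py <<'E'
from h import *
import sys
f=grab_frame("top") if len(sys.argv)>1 else dict(np.load("top0.npz")); P=cloud(f)
print("bench z",np.median(P[215:225,180:300,2]))
def box(n,u0,u1,v0,v1,z0,z1):
    m=np.zeros(P.shape[:2],bool); m[v0:v1,u0:u1]=1
    m&=(P[...,2]>z0)&(P[...,2]<z1)
    q=P[m]
    if len(q)<8: print(n,len(q)); return
    r=cv2.minAreaRect(q[:,:2].astype(np.float32)*1000)
    (cx,cy),cr=cv2.minEnclosingCircle(q[:,:2].astype(np.float32)*1000)
    print(n,len(q),"zmed %.4f max %.4f"%(np.median(q[:,2]),q[:,2].max()),"mean",q[:,:2].mean(0).round(4),"rect",np.round(r[0],1),np.round(r[1],1),round(r[2],1),"circ",round(cx,1),round(cy,1),round(cr,1))
if __name__=="__main__":
    box("casL",145,190,150,200,.025,.07)
    box("casR",298,332,165,205,.025,.07)
    box("tin",208,238,172,202,.006,.02)
    box("vial",252,275,172,197,.043,.06)
    box("bot",355,385,160,195,.08,.11)
    box("botall",355,385,160,195,.03,.11)
    box("rack",295,375,225,285,.019,.035)
    box("case",145,270,220,285,.035,.062)
    box("rims",145,270,220,285,.0515,.058)
    box("handle",185,232,232,258,.0605,.07)
    box("big1",375,412,120,162,.08,.2)
    box("big2",380,417,258,290,.08,.2)
E
python3 m.py
```

```text
bench z -0.00023413523414228532
casL 639 zmed 0.0495 max 0.0553 mean [0.634  0.1364] rect [635.4 138. ] [47.1 53.1] 73.0 circ 635.9 138.9 32.8
casR 562 zmed 0.0337 max 0.0388 mean [ 0.6229 -0.1705] rect [ 623.4 -170.4] [53.2 43.9] 0.5 circ 623.2 -171.0 32.2
tin 290 zmed 0.0099 max 0.0148 mean [0.6209 0.0219] rect [621.   21.8] [39.5 38.6] 1.2 circ 621.2 22.2 20.6
vial 72 zmed 0.0485 max 0.0525 mean [ 0.6269 -0.0667] rect [626.9 -66.5] [18.2 16.4] 1.2 circ 627.1 -66.7 9.6
bot 46 zmed 0.0949 max 0.0991 mean [ 0.6327 -0.2792] rect [ 633.5 -279.8] [12.4 10.6] 42.9 circ 633.3 -279.9 6.4
botall 255 zmed 0.0512 max 0.0991 mean [ 0.6302 -0.2772] rect [ 632.9 -280.1] [33.9 31.2] 59.1 circ 634.0 -281.1 17.6
rack 1008 zmed 0.0246 max 0.0300 mean [ 0.4793 -0.2227] rect [ 477.7 -215.5] [ 69.9 118.8] 14.4 circ 477.2 -215.2 67.3
case 4212 zmed 0.0500 max 0.0620 mean [0.4745 0.041 ] rect [478.7  40.3] [ 91.  210.4] 3.6 circ 484.2 41.5 111.0
rims 948 zmed 0.0526 max 0.0580 mean [0.4798 0.0452] rect [478.4  41.2] [ 90.3 207.7] 3.5 circ 481.1 41.6 109.7
handle 152 zmed 0.0656 max 0.0692 mean [0.4935 0.0416] rect [494.1  41.9] [12.  47.6] 1.5 circ 494.2 41.8 24.1
big1 231 zmed 0.0975 max 0.1334 mean [ 0.7047 -0.3275] rect [ 706.1 -328.8] [29.2 24.8] 45.4 circ 707.6 -330.0 14.8
big2 227 zmed 0.0971 max 0.1327 mean [ 0.441  -0.3337] rect [ 440.4 -336. ] [28.7 24.7] 6.6 circ 440.7 -337.3 14.8
```

```bash
cat > p.py <<'E'
# usage: p.py x y z [yheading]  -> shift in tool axes (cm) and turn (rad) from the present pose
from h import *
import sys
a=list(map(float,sys.argv[1:])); s=sense(); M=R.from_quat(s["ee_rot"]).as_matrix()
d=np.array(a[:3])-s["position"]; h=np.arctan2(M[1,1],M[0,1])
print("pos",s["position"].round(4),"yhead %.3f"%h,"F",s["ft_force"].round(1),"w %.4f"%s["width"],"t %.1f"%s["clock"])
print("shift cm",(M.T@d*100).round(2),end=" ")
if len(a)>3: print("turn",round((h-a[3]+np.pi/2)%np.pi-np.pi/2,3), "q7 %.2f"%s["q"][6])
E
python3 p.py .633 -.28 .2 .251
```

```text
pos [ 0.2806 -0.5857  0.2489] yhead -1.124 F [-0.5 -0.7  0.5] w 0.0879 t 0.1
shift cm [ 44.99 -12.33   4.91] turn -1.375 q7 -0.07
```

Request:
send_rows:
  commands:
    - [[4.5,-1.23,0.1],0,0]
    - [[4.5,-1.23,0.1],0,0]
    - [[4.5,-1.23,0.1],0,0]
    - [[4.5,-1.23,0.1],0,0]
    - [[4.5,-1.23,0.1],0,0]
    - [[4.5,-1.23,0.1],0,0]
    - [[4.5,-1.23,0.1],0,0]
    - [[4.5,-1.23,0.1],0,0]
    - [[4.5,-1.23,0.1],0,0]
    - [[4.5,-1.23,0.1],0,0]

```text
clock: 1.35
position: [0.6343, -0.2797, 0.2392]
ee_rot: [0.975, 0.222, -0.0, -0.0]
ft_force: [-1.3, 0.6, -0.3]
width: 0.088
gripper_force: 0.0
```

Request:
send_rows:
  commands:
    - [[0,0,0.4],-0.172,0]
    - [[0,0,0.4],-0.172,0]
    - [[0,0,0.4],-0.172,0]
    - [[0,0,0.4],-0.172,0]
    - [[0,0,0.4],-0.172,0]
    - [[0,0,0.4],-0.172,0]
    - [[0,0,0.4],-0.172,0]
    - [[0,0,0.4],-0.171,0]
    - [[0,0,0],0,0]
    - [[0,0,0],0,0]

```text
clock: 2.6
position: [0.6334, -0.2808, 0.2076]
ee_rot: [0.614, 0.789, -0.0, -0.0]
ft_force: [0.7, 0.1, -0.2]
width: 0.0881
gripper_force: 0.0
```

```bash
python3 p.py .633 -.28 .048 .251
```

```text
pos [ 0.6334 -0.2808  0.2076] yhead 0.248 F [ 0.7  0.1 -0.2] w 0.0881 t 2.6
shift cm [ 0.09 -0.02 15.96] turn -0.003 q7 0.41
```

Request:
send_rows:
  commands:
    - [[0.1,0,3],0,0]
    - [[0,0,3],0,0]
    - [[0,0,3],0,0]
    - [[0,0,3],0,0]
    - [[0,0,2],0,0]
    - [[0,0,1.95],0,0]
    - [[0,0,0],0,0]
    - [[0,0,0],0,1]
    - [[0,0,0],0,1]
    - [[0,0,0],0,1]

```text
clock: 3.85
position: [0.6337, -0.2801, 0.049]
ee_rot: [0.613, 0.79, 0.0, 0.001]
ft_force: [0.1, -0.5, -0.1]
width: 0.0605
gripper_force: 0.0
```

Request:
send_rows:
  commands:
    - [[0,0,0],0,1]
    - [[0,0,0],0,1]
    - [[0,0,0],0,1]
    - [[0,0,0],0,1]
    - [[0,0,-2],0,1]
    - [[0,0,-4],0,1]
    - [[0,0,-4],0,1]
    - [[0,0,-4],0,1]
    - [[0,0,0],0,1]

```text
clock: 4.97
position: [0.6357, -0.2805, 0.1936]
ee_rot: [0.613, 0.79, 0.001, 0.004]
ft_force: [-0.3, 0.9, -0.5]
width: 0.0331
gripper_force: 30.0
```

```bash
python3 p.py .4715 -.1913 .187 .251; python3 - <<'E'
from h import *
f=grab_frame("side"); save(f,"side1.png")
E
```

```text
pos [ 0.6357 -0.2805  0.1936] yhead 0.251 F [-0.3  0.9 -0.5] w 0.0331 t 5.0
shift cm [ 12.72 -13.7    0.51] turn -0.0 q7 0.40
```

View pics/side1.png

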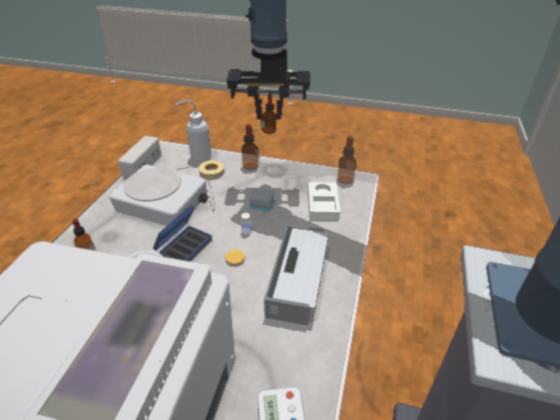

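The side view shows the bottle held upright between the fingers at (270,118), with nothing else disturbed.

Request:
send_rows:
  commands:
    - [[2.54,-2.74,0.1],0,1]
    - [[2.54,-2.74,0.1],0,1]
    - [[2.54,-2.74,0.1],0,1]
    - [[2.54,-2.74,0.1],0,1]
    - [[2.54,-2.74,0.1],0,1]
    - [[0,0,0],0,1]
    - [[0,0,0],0,1]

```text
clock: 5.9
position: [0.4693, -0.1912, 0.1831]
ee_rot: [0.613, 0.79, 0.0, 0.0]
ft_force: [-0.2, -0.0, 0.7]
width: 0.0333
gripper_force: 30.0
```

```bash
python3 p.py .4715 -.1913 .0595 .251
```

```text
pos [ 0.4693 -0.1912  0.1831] yhead 0.251 F [-0.2 -0.   0.7] w 0.0333 t 5.9
shift cm [-0.07  0.21 12.36] turn -0.0 q7 0.33
```

Request:
send_rows:
  commands:
    - [[-0.07,0.21,3],0,1]
    - [[0,0,3],0,1]
    - [[0,0,3],0,1]
    - [[0,0,2],0,1]
    - [[0,0,1],0,1]
    - [[0,0,0.3],0,1]
    - [[0,0,0],0,1]
    - [[0,0,0],0,1]

```text
clock: 6.9
position: [0.4718, -0.1912, 0.0609]
ee_rot: [0.613, 0.79, 0.0, 0.001]
ft_force: [-0.1, -0.7, -0.3]
width: 0.0334
gripper_force: 30.0
```

Request:
send_rows:
  commands:
    - [[0,0,0],0,0.2]
    - [[0,0,0],0,0.2]
    - [[0,0,0],0,0.2]
    - [[0,0,0],0,0.2]
    - [[0,0,0],0,0.2]
    - [[0,0,-2],0,0.2]
    - [[0,0,-4],0,0]
    - [[0,0,-4],0,0]
    - [[0,0,-4],0,0]
    - [[0,0,0],0,0]

```text
clock: 8.15
position: [0.4731, -0.1916, 0.203]
ee_rot: [0.613, 0.79, 0.001, 0.003]
ft_force: [0.0, 0.2, -0.4]
width: 0.0881
gripper_force: 0.0
```

```bash
python3 p.py .627 -.0667 .2 0.251
```

```text
pos [ 0.4731 -0.1916  0.203 ] yhead 0.251 F [ 0.   0.2 -0.4] w 0.0881 t 8.2
shift cm [ 8.28 18.01  0.35] turn -0.0 q7 0.34
```

Request:
send_rows:
  commands:
    - [[1.65,3.6,0],0,0]
    - [[1.65,3.6,0],0,0]
    - [[1.65,3.6,0],0,0]
    - [[1.65,3.6,0],0,0]
    - [[1.65,3.6,0],0,0]
    - [[0,0,0],0,0]
    - [[0,0,0],0,0]

```text
clock: 9.02
position: [0.624, -0.0671, 0.1989]
ee_rot: [0.613, 0.79, -0.001, -0.001]
ft_force: [0.0, 0.1, 0.6]
width: 0.088
gripper_force: 0.0
```

```bash
python3 p.py .627 -.0667 .030 0.251; python3 - <<'E'
from h import *
f=grab_frame("side"); cv2.imwrite("pics/side2.png",cv2.resize(f["frame"][150:250,200:400,::-1],None,fx=3,fy=3))
E
python3 - <<'E'
from h import *
import sys
sys.argv=["m","1"]
from m import box
box("bot well",300,345,235,285,.095,.115); box("vial",252,275,172,197,.043,.06)
E
```

```text
pos [ 0.624  -0.0671  0.1989] yhead 0.251 F [0.  0.1 0.6] w 0.0880 t 9.0
shift cm [-0.04  0.34 16.89] turn -0.0 q7 0.05
bench z 0.6577272612731317
bot well 0
vial 0
```

View pics/side2.png

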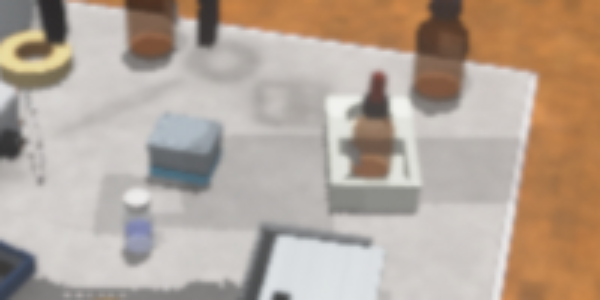

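The crop shows the bottle upright in the square well at about (372,140). The vial, at about (138,225), is still standing.

Request:
send_rows:
  commands:
    - [[0,0.3,4],0,0]
    - [[0,0,4],0,0]
    - [[0,0,4],0,0]
    - [[0,0,3],0,0]
    - [[0,0,1.8],0,0]
    - [[0,0,0.1],0,0]
    - [[0,0,0],0,1]
    - [[0,0,0],0,1]
    - [[0,0,0],0,1]
    - [[0,0,0],0,1]

```text
clock: 10.38
position: [0.6282, -0.0657, 0.0316]
ee_rot: [0.613, 0.79, 0.0, 0.0]
ft_force: [-0.4, 0.3, 0.6]
width: 0.0502
gripper_force: 0.0
```

Request:
send_rows:
  commands:
    - [[0,0,0],0,1]
    - [[0,0,0],0,1]
    - [[0,0,0],0,1]
    - [[0,0,0],0,1]
    - [[0,0,-2],0,1]
    - [[0,0,-4],0,1]
    - [[0,0,-4],0,1]
    - [[0,0,-4],0,1]
    - [[0,0,-3],0,1]
    - [[0,0,0],0,1]

```text
clock: 11.62
position: [0.6298, -0.0655, 0.2051]
ee_rot: [0.613, 0.79, 0.002, 0.003]
ft_force: [0.8, -0.3, 0.3]
width: 0.0211
gripper_force: 30.0
```

```bash
python3 p.py .4862 -.2484 .2 0.251
```

```text
pos [ 0.6298 -0.0655  0.2051] yhead 0.251 F [ 0.8 -0.3  0.3] w 0.0211 t 11.6
shift cm [-14.15 -18.46   0.43] turn -0.0 q7 0.05
```

Request:
send_rows:
  commands:
    - [[-2.83,-3.7,0],0,1]
    - [[-2.83,-3.7,0],0,1]
    - [[-2.83,-3.7,0],0,1]
    - [[-2.83,-3.7,0],0,1]
    - [[-2.83,-3.7,0],0,1]
    - [[0,0,0],0,1]
    - [[0,0,0],0,1]
    - [[0,0,0],0,1]

```text
clock: 12.62
position: [0.4847, -0.2472, 0.2011]
ee_rot: [0.612, 0.791, 0.0, -0.0]
ft_force: [1.3, 0.8, -0.1]
width: 0.0208
gripper_force: 30.0
```

```bash
python3 p.py .4862 -.2484 .0425 0.251
```

```text
pos [ 0.4847 -0.2472  0.2011] yhead 0.253 F [ 1.3  0.8 -0.1] w 0.0208 t 12.6
shift cm [-0.17  0.11 15.86] turn 0.002 q7 0.43
```

Request:
send_rows:
  commands:
    - [[-0.1,0.1,4],0,1]
    - [[0,0,4],0,1]
    - [[0,0,3],0,1]
    - [[0,0,3],0,1]
    - [[0,0,1.4],0,1]
    - [[0,0,0.5],0,1]
    - [[0,0,0],0,1]
    - [[0,0,0],0,1]

```text
clock: 13.62
position: [0.4859, -0.2497, 0.0432]
ee_rot: [0.613, 0.79, 0.0, 0.001]
ft_force: [-0.2, -0.3, -0.8]
width: 0.0213
gripper_force: 30.0
```

Request:
send_rows:
  commands:
    - [[0,0,0],0,0.4]
    - [[0,0,0],0,0.4]
    - [[0,0,0],0,0.4]
    - [[0,0,0],0,0.4]
    - [[0,0,0],0,0.4]
    - [[0,0,-2],0,0.4]
    - [[0,0,-4],0,0.4]
    - [[0,0,-4],0,0]
    - [[0,0,-4],0,0]
    - [[0,0,0],0,0]

```text
clock: 14.88
position: [0.4873, -0.2502, 0.1865]
ee_rot: [0.613, 0.79, 0.001, 0.004]
ft_force: [0.8, 0.7, -0.4]
width: 0.0808
gripper_force: 0.0
```

```bash
python3 p.py .4941 .0418 .15 0.06
```

```text
pos [ 0.4873 -0.2502  0.1865] yhead 0.251 F [ 0.8  0.7 -0.4] w 0.0808 t 14.9
shift cm [28.13  7.89  3.56] turn 0.191 q7 0.41
```

```bash
cat > c.py <<'E'
from h import *
f=np.load("top0.npz"); P=cloud(f)
m=np.zeros(P.shape[:2],bool); m[220:285,140:275]=1; m&=(P[...,2]>.048)&(P[...,2]<.06)
q=P[m]
# far edge: max x per y bin ; ends: extreme y per x bin
def edge(a,b,sgn,n,lo,hi):
    out=[]
    for t in np.linspace(lo,hi,n):
        k=abs(q[:,b]-t)<(hi-lo)/n/2
        if k.sum()>3: out.append((t,sgn*np.max(sgn*q[k,a])))
    out=np.array(out); return np.polyfit(out[:,0],out[:,1],1),np.ptp(out[:,1]-np.polyval(np.polyfit(out[:,0],out[:,1],1),out[:,0]))
for nm,a,b,s,n,lo,hi in(("far",0,1,1,20,-.05,.13),("near",0,1,-1,20,-.05,.13),("left",1,0,1,10,.45,.51),("right",1,0,-1,10,.45,.51)):
    p,r=edge(a,b,s,n,lo,hi); print(nm,"slope %.4f at mid %.4f resid %.4f"%(p[0],np.polyval(p,.042 if b==1 else .48),r))
E
python3 c.py
```

```text
far slope -0.0626 at mid 0.5232 resid 0.0021
near slope -0.0642 at mid 0.4337 resid 0.0019
left slope 0.0614 at mid 0.1450 resid 0.0014
right slope 0.0424 at mid -0.0620 resid 0.0017
```

Request:
send_rows:
  commands:
    - [[4,1.12,0],0,0]
    - [[4,1.12,0],0,0]
    - [[4,1.12,0],0,0]
    - [[4,1.12,0],0,0]
    - [[4,1.12,0],0,0]
    - [[4,1.12,0],0,0]
    - [[4,1.12,0],0,0]
    - [[0,0,0],0.095,0]
    - [[0,0,0],0.095,0]
    - [[0,0,0],0,0]

```text
clock: 16.12
position: [0.4911, 0.0414, 0.1821]
ee_rot: [0.685, 0.729, -0.0, -0.0]
ft_force: [-0.1, 0.1, 0.4]
width: 0.0884
gripper_force: 0.0
```

```bash
python3 p.py .4941 .0420 .068 0.062
```

```text
pos [0.4911 0.0414 0.1821] yhead 0.062 F [-0.1  0.1  0.4] w 0.0884 t 16.1
shift cm [ 0.05  0.31 11.41] turn 0.0 q7 -0.35
```

Request:
send_rows:
  commands:
    - [[0,0.2,3],0,0]
    - [[0,0,3],0,0]
    - [[0,0,3],0,0]
    - [[0,0,1.9],0,0]
    - [[0,0,0.5],0,0]
    - [[0,0,0],0,0]
    - [[0,0,0],0,1]
    - [[0,0,0],0,1]
    - [[0,0,0],0,1]
    - [[0,0,0],0,1]

```text
clock: 17.38
position: [0.4936, 0.0414, 0.0684]
ee_rot: [0.685, 0.728, 0.0, 0.0]
ft_force: [0.6, 0.0, -0.8]
width: 0.0503
gripper_force: 0.0
```

Request:
send_rows:
  commands:
    - [[0,0,0],0,1]
    - [[0,0,0],0,1]
    - [[0,0,0],0,1]
    - [[0,0,0],0,1]
    - [[0,-0.5,0],0,1]
    - [[0,-0.5,0],0,1]
    - [[0,0,0],0,1]

```text
clock: 18.25
position: [0.4826, 0.0408, 0.0682]
ee_rot: [0.685, 0.728, -0.001, -0.0]
ft_force: [-1.9, -0.2, 1.3]
width: 0.0116
gripper_force: 30.0
```

Request:
send_rows:
  commands:
    - [[0,-1.2,0],0,1]
    - [[0,-1.2,0],0,1]
    - [[0,-1.2,0],0,1]
    - [[0,-1.2,0],0,1]
    - [[0,-0.4,0],0,1]
    - [[0,-0.2,0],0,1]
    - [[0,-0.2,0],0,1]
    - [[0,0,0],0,1]
    - [[0,0,0],0,1]

```text
clock: 19.38
position: [0.4277, 0.0373, 0.0682]
ee_rot: [0.685, 0.728, -0.0, -0.0]
ft_force: [1.1, -1.8, -2.6]
width: 0.0114
gripper_force: 30.0
```

Request:
send_rows:
  commands:
    - [[0,-0.15,0],0,1]
    - [[0,-0.15,0],0,1]
    - [[0,0,0],0,1]

```text
clock: 19.75
position: [0.4276, 0.0373, 0.0683]
ee_rot: [0.685, 0.728, 0.002, 0.001]
ft_force: [10.0, -2.4, -15.7]
width: 0.0119
gripper_force: 30.0
```

Request:
send_rows:
  commands:
    - [[0,0.2,0],0,1]
    - [[0,0,0],0,0.5]
    - [[0,0,0],0,0.5]
    - [[0,0,0],0,0.5]
    - [[0,0,0],0,0.5]
    - [[0,0,-2],0,0.5]
    - [[0,0,-4],0,0]
    - [[0,0,-4],0,0]
    - [[0,0,-3],0,0]
    - [[0,0,0],0,0]

```text
clock: 21.0
position: [0.428, 0.0374, 0.1999]
ee_rot: [0.685, 0.728, 0.001, 0.002]
ft_force: [0.6, 0.1, -0.0]
width: 0.0822
gripper_force: 0.0
```

```bash
python3 p.py .6232 -.1705 .2 0.005
```

```text
pos [0.428  0.0374 0.1999] yhead 0.061 F [ 0.6  0.1 -0. ] w 0.0822 t 21.0
shift cm [-21.94  18.22   0.08] turn 0.056 q7 -0.33
```

Request:
send_rows:
  commands:
    - [[-3.66,3.04,0],0,0]
    - [[-3.66,3.04,0],0,0]
    - [[-3.66,3.04,0],0,0]
    - [[-3.66,3.04,0],0,0]
    - [[-3.66,3.04,0],0,0]
    - [[-3.66,3.04,0],0,0]
    - [[0,0,0],0.056,0]
    - [[0,0,0],0,0]
    - [[0,0,0],0,0]

```text
clock: 22.12
position: [0.6215, -0.1698, 0.1973]
ee_rot: [0.705, 0.71, -0.0, -0.001]
ft_force: [-0.5, -0.2, 0.3]
width: 0.0881
gripper_force: 0.0
```

```bash
python3 p.py .6232 -.1705 .020 0.005
```

```text
pos [ 0.6215 -0.1698  0.1973] yhead 0.007 F [-0.5 -0.2  0.3] w 0.0881 t 22.1
shift cm [-0.07  0.2  17.73] turn 0.002 q7 -0.00
```

Request:
send_rows:
  commands:
    - [[0,0.1,4],0,0]
    - [[0,0,4],0,0]
    - [[0,0,4],0,0]
    - [[0,0,3],0,0]
    - [[0,0,2],0,0]
    - [[0,0,0.7],0,0]
    - [[0,0,0],0,0]
    - [[0,0,0],0,1]
    - [[0,0,0],0,1]
    - [[0,0,0],0,1]

```text
clock: 23.38
position: [0.6234, -0.1708, 0.0218]
ee_rot: [0.705, 0.709, 0.0, 0.0]
ft_force: [0.3, 0.3, -1.1]
width: 0.06
gripper_force: 0.0
```

Request:
send_rows:
  commands:
    - [[0,0,0],0,1]
    - [[0,0,0],0,1]
    - [[0,0,0],0,1]
    - [[0,0,-2],0,1]
    - [[0,0,-4],0,1]
    - [[0,0,-4],0,1]
    - [[0,0,-4],0,1]
    - [[0,0,-4],0,1]
    - [[0,0,0],0,1]

```text
clock: 24.5
position: [0.6253, -0.1709, 0.206]
ee_rot: [0.705, 0.709, 0.002, 0.003]
ft_force: [-0.9, 0.7, 0.2]
width: 0.0529
gripper_force: 30.0
```

```bash
python3 p.py .4806 .0851 .2 1.633
```

```text
pos [ 0.6253 -0.1709  0.206 ] yhead 0.005 F [-0.9  0.7  0.2] w 0.0529 t 24.5
shift cm [ 25.67 -14.35   0.45] turn 1.514 q7 -0.00
```

```bash
python3 - <<'E'
from h import *
for n in("top","side"):
    P=cloud(np.load(n+"0.npz")).reshape(-1,3)
    for x0 in(.35,.4,.43,.46,.5,.55,.6):
        k=(P[:,2]>.08)&(P[:,2]<.3)&(abs(P[:,0]-x0-.015)<.015)&(P[:,1]>.1)&(P[:,1]<.4); 
        if k.sum()>5: print(n,x0,np.percentile(P[k,1],[0,2,10]).round(3),P[k,2].max().round(3))
E
```

```text
top 0.55 [0.227 0.228 0.229] 0.234
top 0.6 [0.229 0.23  0.231] 0.234
side 0.5 [0.384 0.388 0.391] 0.194
side 0.55 [0.229 0.245 0.266] 0.233
side 0.6 [0.25  0.255 0.271] 0.232
```

Request:
send_rows:
  commands:
    - [[3.67,-2.05,-0.1],0,1]
    - [[3.67,-2.05,-0.1],0,1]
    - [[3.67,-2.05,-0.1],0,1]
    - [[3.67,-2.05,-0.1],0,1]
    - [[0,0,0],0,1]

```text
clock: 25.12
position: [0.5384, -0.0209, 0.2051]
ee_rot: [0.703, 0.711, -0.0, -0.001]
ft_force: [0.2, -0.2, -0.5]
width: 0.0527
gripper_force: 30.0
```

Request:
send_rows:
  commands:
    - [[3.67,-2.05,0],0,1]
    - [[3.67,-2.05,0],0,1]
    - [[3.67,-2.05,0],0,1]
    - [[0,0,0.4],0.168,1]
    - [[0,0,0.4],0.168,1]
    - [[0,0,0.4],0.168,1]
    - [[0,0,0.4],0.168,1]
    - [[0,0,0.4],0.168,1]
    - [[0,0,0.4],0.168,1]
    - [[0,0,0.4],0.168,1]

```text
clock: 26.38
position: [0.4786, 0.0845, 0.1768]
ee_rot: [0.981, 0.195, -0.0, 0.0]
ft_force: [0.8, -0.2, 0.0]
width: 0.0529
gripper_force: 30.0
```

Request:
send_rows:
  commands:
    - [[0,0,2],0.168,1]
    - [[0,0,2],0.17,1]
    - [[0,0,0],0,1]
    - [[0,0,0],0,1]

```text
clock: 26.88
position: [0.4788, 0.0852, 0.1376]
ee_rot: [0.999, 0.032, 0.0, 0.0]
ft_force: [-0.1, 0.3, -0.3]
width: 0.0527
gripper_force: 30.0
```

```bash
python3 p.py .4806 .0851 .09 1.633
```

```text
pos [0.4788 0.0852 0.1376] yhead -1.506 F [-0.1  0.3 -0.3] w 0.0527 t 26.9
shift cm [0.18 0.02 4.76] turn 0.002 q7 -1.87
```

Request:
send_rows:
  commands:
    - [[0.15,0,3],0,1]
    - [[0,0,3],0,1]
    - [[0,0,2],0,1]
    - [[0,0,1.5],0,1]
    - [[0,0,1.0],0,1]
    - [[0,0,0.3],0,1]
    - [[0,0,0],0,1]
    - [[0,0,0],0,1]

```text
clock: 27.88
position: [0.4802, 0.0857, 0.0297]
ee_rot: [1.0, 0.031, 0.0, -0.0]
ft_force: [0.1, 0.1, -0.2]
width: 0.0527
gripper_force: 30.0
```

Request:
send_rows:
  commands:
    - [[0,0,0.1],0,1]
    - [[0,0,0],0,0.3]
    - [[0,0,0],0,0.3]
    - [[0,0,0],0,0.3]
    - [[0,0,0],0,0.3]

```text
clock: 28.5
position: [0.4798, 0.0856, 0.0282]
ee_rot: [1.0, 0.031, 0.0, 0.0]
ft_force: [0.8, -0.9, -0.1]
width: 0.0619
gripper_force: 0.0
```

Request:
send_rows:
  commands:
    - [[0,0,-1],0,0.3]
    - [[0,0,-2],0,0.3]
    - [[0,0,-3],0,0.3]
    - [[0,0,-4],0,0.3]
    - [[0,0,-4],0,0]
    - [[0,0,-3],0,0]
    - [[0,0,0],0,0]

```text
clock: 29.38
position: [0.4813, 0.0858, 0.2009]
ee_rot: [1.0, 0.031, 0.003, -0.0]
ft_force: [0.2, -0.2, 0.4]
width: 0.0879
gripper_force: 0.0
```

```bash
python3 p.py .621 .022 .2 0
```

```text
pos [0.4813 0.0858 0.2009] yhead -1.509 F [ 0.2 -0.2  0.4] w 0.0879 t 29.4
shift cm [13.55  7.23  0.15] turn -1.509 q7 -1.85
```

Request:
send_rows:
  commands:
    - [[3.39,1.81,0],0,0]
    - [[3.39,1.81,0],0,0]
    - [[3.39,1.81,0],0,0]
    - [[3.38,1.8,0],0,0]
    - [[0,0,0],0,0]
    - [[0,0,0],0,0]
    - [[0,0,0],0,0]

```text
clock: 30.25
position: [0.6184, 0.0226, 0.1979]
ee_rot: [1.0, 0.032, -0.001, -0.0]
ft_force: [0.3, -0.3, -0.5]
width: 0.0883
gripper_force: 0.0
```

```bash
python3 p.py .621 .022 .016 -1.509
```

```text
pos [0.6184 0.0226 0.1979] yhead -1.508 F [ 0.3 -0.3 -0.5] w 0.0883 t 30.2
shift cm [ 0.28  0.09 18.19] turn 0.001 q7 -1.68
```

Request:
send_rows:
  commands:
    - [[0.2,0.05,4],0,0]
    - [[0,0,4],0,0]
    - [[0,0,4],0,0]
    - [[0,0,3],0,0]
    - [[0,0,2],0,0]
    - [[0,0,1],0,0]
    - [[0,0,0.15],0,0]
    - [[0,0,0],0,0]
    - [[0,0,0],0,0]

```text
clock: 31.38
position: [0.6223, 0.0214, 0.0176]
ee_rot: [1.0, 0.031, 0.001, -0.0]
ft_force: [0.2, -0.1, 0.1]
width: 0.088
gripper_force: 0.0
```

Request:
send_rows:
  commands:
    - [[0,0,0.1],0,0]
    - [[0,0,0],0,1]
    - [[0,0,0],0,1]
    - [[0,0,0],0,1]
    - [[0,0,0],0,1]
    - [[0,0,0],0,1]
    - [[0,0,0],0,1]
    - [[0,0,0],0,1]

```text
clock: 32.38
position: [0.6215, 0.0214, 0.0157]
ee_rot: [1.0, 0.031, -0.0, -0.0]
ft_force: [-0.3, 0.7, -1.3]
width: 0.0401
gripper_force: 30.0
```

Request:
send_rows:
  commands:
    - [[0,0,-1],0,1]
    - [[0,0,-2],0,1]
    - [[0,0,-4],0,1]
    - [[0,0,-4],0,1]
    - [[0,0,-3],0,1]
    - [[0,0,-3],0,1]
    - [[0,0,0],0,1]

```text
clock: 33.25
position: [0.6235, 0.0215, 0.1896]
ee_rot: [1.0, 0.031, 0.003, -0.0]
ft_force: [0.0, 1.3, -1.9]
width: 0.0399
gripper_force: 30.0
```

```bash
python3 p.py .4859 -.0007 .19 -1.509;  python3 - <<'E'
from h import *
f=grab_frame("side"); cv2.imwrite("pics/side3.png",cv2.resize(f["frame"][120:340,160:400,::-1],None,fx=2.5,fy=2.5))
E
```

```text
pos [0.6235 0.0215 0.1896] yhead -1.509 F [ 0.   1.3 -1.9] w 0.0399 t 33.2
shift cm [-13.87   1.37  -0.13] turn -0.0 q7 -1.69
```

View pics/side3.png

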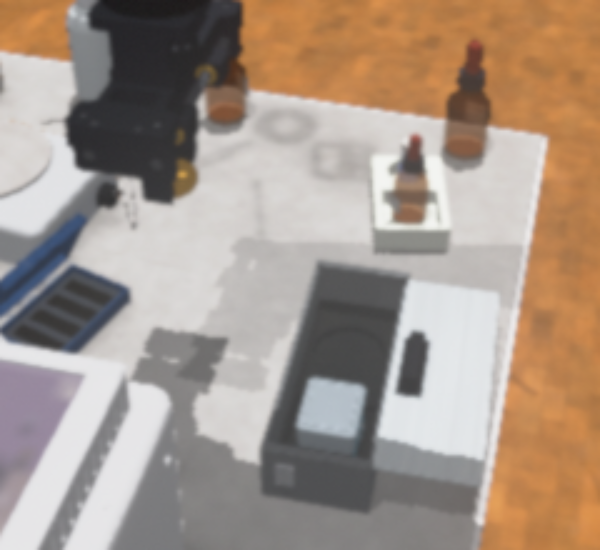

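The side crop shows the cassette sitting in the case recess at (333,410) and the cover open. The tin is held, partly hidden behind the fingers at (185,180).

Request:
send_rows:
  commands:
    - [[-3.44,0.35,0],0,1]
    - [[-3.44,0.35,0],0,1]
    - [[-3.44,0.35,0],0,1]
    - [[-3.44,0.35,0],0,1]
    - [[0,0,3],0,1]
    - [[0,0,3],0,1]
    - [[0,0,0],0,1]
    - [[0,0,0],0,1]

```text
clock: 34.3
position: [0.4852, -0.0011, 0.1261]
ee_rot: [1.0, 0.031, -0.0, -0.0]
ft_force: [1.6, -0.2, 0.0]
width: 0.0399
gripper_force: 30.0
```

```bash
python3 p.py .4859 -.0007 .0235 -1.509
```

```text
pos [ 0.4852 -0.0011  0.1261] yhead -1.509 F [ 1.6 -0.2  0. ] w 0.0399 t 34.3
shift cm [ 0.07 -0.03 10.26] turn 0.0 q7 -1.69
```

Request:
send_rows:
  commands:
    - [[0.05,0,3],0,1]
    - [[0,0,3],0,1]
    - [[0,0,2],0,1]
    - [[0,0,1.2],0,1]
    - [[0,0,0.7],0,1]
    - [[0,0,0.3],0,1]
    - [[0,0,0],0,1]
    - [[0,0,0],0,1]

```text
clock: 35.3
position: [0.4859, -0.001, 0.0241]
ee_rot: [1.0, 0.031, 0.0, -0.0]
ft_force: [0.2, -0.1, -0.6]
width: 0.0402
gripper_force: 30.0
```

Request:
send_rows:
  commands:
    - [[0,0,0.05],0,1]
    - [[0,0,0],0,0.37]
    - [[0,0,0],0,0.37]
    - [[0,0,0],0,0.37]
    - [[0,0,0],0,0.37]

```text
clock: 35.92
position: [0.486, -0.0004, 0.0235]
ee_rot: [1.0, 0.031, 0.0, -0.0]
ft_force: [-0.0, 4.3, 4.4]
width: 0.0557
gripper_force: 2.7
```

Request:
send_rows:
  commands:
    - [[0,0,-1],0,0.37]
    - [[0,0,-2],0,0.37]
    - [[0,0,-3],0,0.37]
    - [[0,0,-4],0,0.37]
    - [[0,0,-4],0,0]
    - [[0,0,-3],0,0]
    - [[4,0,-1],0,0]
    - [[4,0,-1],0,0]
    - [[4,0,0],0,0]
    - [[4,0,0],0,0]

```text
clock: 37.17
position: [0.6461, 0.008, 0.2136]
ee_rot: [1.0, 0.03, -0.0, 0.0]
ft_force: [-0.1, -0.3, -0.1]
width: 0.0882
gripper_force: 0.0
```

```bash
python3 p.py .427 .0374 .19 0.062;  python3 - <<'E'
from h import *
f=grab_frame("top"); np.savez("top1.npz",**f); cv2.imwrite("pics/top1.png",cv2.resize(f["frame"][150:320,130:400,::-1],None,fx=2.5,fy=2.5))
f=grab_frame("side"); cv2.imwrite("pics/side4.png",cv2.resize(f["frame"][160:340,220:400,::-1],None,fx=3,fy=3))
E
```

```text
pos [0.6461 0.008  0.2136] yhead -1.510 F [-0.1 -0.3 -0.1] w 0.0882 t 37.2
shift cm [-21.69  -4.27   2.37] turn 1.57 q7 -1.66
```

View pics/top1.png

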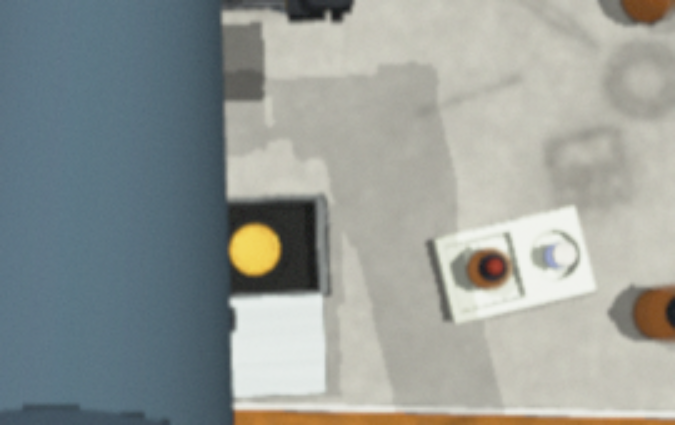

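View pics/side4.png

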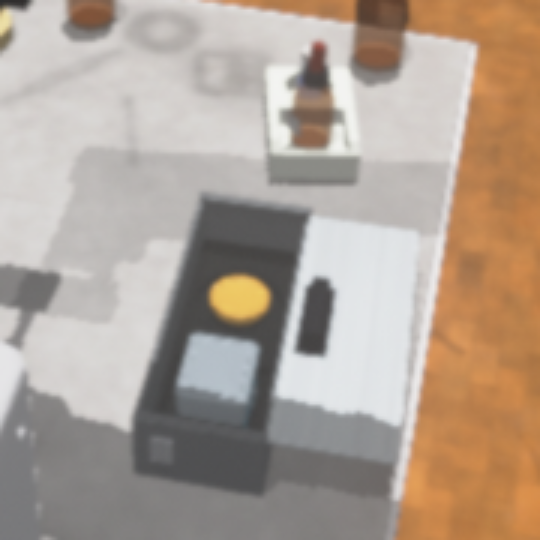

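The top crop shows the bottle and vial in their wells and the tin lying in the round recess at (255,250). In the side crop, both tin (240,298) and cassette (218,375) are in their recesses. I'll check their positions numerically.

```bash
python3 - <<'E'
from h import *
T=cloud(np.load("top1.npz")).reshape(-1,3); f=grab_frame("side"); S=cloud(f).reshape(-1,3)
def fr(P,c,yaw): 
    q=P-np.array([*c,0]); o=q.copy(); o[:,0]=q[:,0]*np.cos(yaw)+q[:,1]*np.sin(yaw); o[:,1]=-q[:,0]*np.sin(yaw)+q[:,1]*np.cos(yaw); return o
def rep(n,P,x,y,z):
    k=(P[:,0]>x[0])&(P[:,0]<x[1])&(P[:,1]>y[0])&(P[:,1]<y[1])&(P[:,2]>z[0])&(P[:,2]<z[1]); q=P[k]
    if len(q)<5: print(n,len(q));return
    a,b=q.min(0),q.max(0); A=np.c_[q[:,:2],np.ones(len(q))]; s=np.linalg.lstsq(A,q[:,2],rcond=None)[0]
    print(n,len(q),"ctr",((a+b)/2)[:2].round(4),"ext",(b-a)[:2].round(4),"z",np.median(q[:,2]).round(4),"tilt",s[:2].round(2))
for nm,P in(("top",T),("side",S)):
    C=fr(P,(.4833,.0412),.062); K=fr(P,(.4777,-.2155),.251)
    rep(nm+" tin",C,(-.036,.036),(-.08,-.005),(.0145,.022))
    rep(nm+" cas",C,(-.035,.035),(.005,.09),(.037,.045))
    rep(nm+" bulb",K,(-.027,.027),(-.002,.052),(.095,.115))
    rep(nm+" vial",K,(-.02,.02),(-.054,-.014),(.05,.07))
E
```

```text
top tin 311 ctr [ 0.0007 -0.0508] ext [0.0699 0.0582] z 0.0169 tilt [-0.01  0.01]
top cas 0
top bulb 39 ctr [0.0009 0.0252] ext [0.0122 0.011 ] z 0.1051 tilt [ 0.12 -0.43]
top vial 78 ctr [-0.0014 -0.0357] ext [0.0185 0.0184] z 0.0585 tilt [-0.09 -0.01]
side tin 237 ctr [ 0.0068 -0.045 ] ext [0.0575 0.0646] z 0.0171 tilt [-0.    0.02]
side cas 539 ctr [-0.0003  0.0463] ext [0.0454 0.0551] z 0.0412 tilt [-0.   -0.01]
side bulb 31 ctr [0.0029 0.0284] ext [0.0093 0.0085] z 0.1024 tilt [-0.42 -1.16]
side vial 17 ctr [ 0.0058 -0.0328] ext [0.0055 0.0146] z 0.0578 tilt [-0.48 -0.26]
```

Request:
send_rows:
  commands:
    - [[-4.3,-0.85,0.2],0,0]
    - [[-4.3,-0.85,0.2],0,0]
    - [[-4.3,-0.85,0.2],0,0]
    - [[-4.3,-0.85,0.2],0,0]
    - [[-4.3,-0.85,0.2],0,0]
    - [[0,0,0.2],-0.175,0]
    - [[0,0,0.2],-0.175,0]
    - [[0,0,0.2],-0.175,0]
    - [[0,0,0.2],-0.175,0]
    - [[0,0,0.2],-0.175,0]

```text
clock: 38.58
position: [0.4264, 0.0371, 0.1932]
ee_rot: [0.891, 0.454, -0.001, 0.0]
ft_force: [-0.3, 0.5, 0.2]
width: 0.0882
gripper_force: 0.0
```

Request:
send_rows:
  commands:
    - [[0,0,0.5],-0.175,0]
    - [[0,0,0.5],-0.175,0]
    - [[0,0,0.5],-0.175,0]
    - [[0,0,0.5],-0.172,0]
    - [[0,0,0],0,0]
    - [[0,0,0],0,0]

```text
clock: 39.33
position: [0.4275, 0.0375, 0.1734]
ee_rot: [0.686, 0.728, -0.0, 0.0]
ft_force: [-0.7, 0.5, 1.1]
width: 0.0883
gripper_force: 0.0
```

```bash
python3 p.py .4278 .0374 .068 0.062
```

```text
pos [0.4275 0.0375 0.1734] yhead 0.059 F [-0.7  0.5  1.1] w 0.0883 t 39.3
shift cm [-1.000e-02  3.000e-02  1.054e+01] turn -0.003 q7 -0.34
```

Request:
send_rows:
  commands:
    - [[0,0,3],-0.003,0]
    - [[0,0,3],0,0]
    - [[0,0,3],0,0]
    - [[0,0,1.1],0,0]
    - [[0,0,0.4],0,0]
    - [[0,0,0],0,1]
    - [[0,0,0],0,1]
    - [[0,0,0],0,1]
    - [[0,0,0],0,1]
    - [[0,0,0],0,1]

```text
clock: 40.58
position: [0.4281, 0.0379, 0.0683]
ee_rot: [0.683, 0.73, 0.0, 0.0]
ft_force: [-0.3, 0.4, -0.6]
width: 0.0398
gripper_force: 0.0
```

Request:
send_rows:
  commands:
    - [[0,0,0],0,1]
    - [[0,0,0],0,1]
    - [[0,0,0],0,1]
    - [[0,1.2,0],0,1]
    - [[0,1.2,0],0,1]
    - [[0,1.2,0],0,1]
    - [[0,1.2,0],0,1]
    - [[0,1.2,0],0,1]
    - [[0,0.9,0],0,1]
    - [[0,0,0],0,1]

```text
clock: 41.82
position: [0.4982, 0.0425, 0.0682]
ee_rot: [0.684, 0.73, 0.001, 0.0]
ft_force: [1.1, -0.8, -0.9]
width: 0.0116
gripper_force: 30.0
```

Request:
send_rows:
  commands:
    - [[0,0.2,0],0,1]
    - [[0,0.2,0],0,1]
    - [[0,0.2,0],0,1]
    - [[0,0,0],0,1]
    - [[0,0,0],0,1]

```text
clock: 42.45
position: [0.503, 0.0428, 0.0682]
ee_rot: [0.683, 0.73, 0.0, 0.0]
ft_force: [-0.6, -1.8, 0.9]
width: 0.0114
gripper_force: 30.0
```

Request:
send_rows:
  commands:
    - [[0,0.15,0],0,1]
    - [[0,0.15,0],0,1]
    - [[0,0,0],0,1]

```text
clock: 42.82
position: [0.5037, 0.0428, 0.0681]
ee_rot: [0.683, 0.73, -0.002, -0.001]
ft_force: [-7.8, -1.8, 9.6]
width: 0.0117
gripper_force: 30.0
```

Request:
send_rows:
  commands:
    - [[0,-0.12,0],0,1]
    - [[0,0,0],0,0.5]
    - [[0,0,0],0,0.5]
    - [[0,0,0],0,0.5]
    - [[0,0,0],0,0.5]
    - [[0,0,-2],0,0.5]
    - [[0,0,-4],0,0.5]
    - [[0,0,-4],0,0.5]
    - [[0,0,-4],0,0.5]
    - [[0,0,0],0,0.5]

```text
clock: 44.08
position: [0.5067, 0.0434, 0.211]
ee_rot: [0.683, 0.73, 0.002, 0.002]
ft_force: [0.3, 0.2, -0.8]
width: 0.0438
gripper_force: 0.0
```

Request:
send_rows:
  commands:
    - [[-5,0,0],0,0.5]
    - [[-5,0,0],0,0.5]
    - [[-5,0,0],0,0.5]
    - [[-5,0,0],0,0.5]
    - [[-5,0,0],0,0.5]
    - [[-5,0,0],0,0.5]
    - [[-5,0,0],0,0.5]
    - [[-5,0,0],0,0.5]
    - [[0,0,0],0,0.5]
    - [[0,0,0],0,0.5]

```text
clock: 45.32
position: [0.5308, -0.3549, 0.2069]
ee_rot: [0.683, 0.73, 0.0, -0.001]
ft_force: [-0.1, 0.4, -1.8]
width: 0.0443
gripper_force: 0.0
```

```bash
python3 - <<'E'
from h import *
import sys; sys.argv=["m","1"]
from m import box,f
cv2.imwrite("pics/top2.png",cv2.resize(f["frame"][130:320,100:420,::-1],None,fx=2.4,fy=2.4))
box("handle",185,232,225,258,.0605,.07); box("casL",145,190,150,200,.025,.07)
E
```

```text
bench z -0.00028960433184038736
handle 154 zmed 0.0654 max 0.0699 mean [0.5033 0.0422] rect [503.3  43.3] [12.1 49.6] 3.8 circ 503.7 43.3 25.0
casL 634 zmed 0.0495 max 0.0566 mean [0.6342 0.1363] rect [635.5 138.3] [47.6 53. ] 71.7 circ 635.4 138.3 32.1
```

View pics/top2.png

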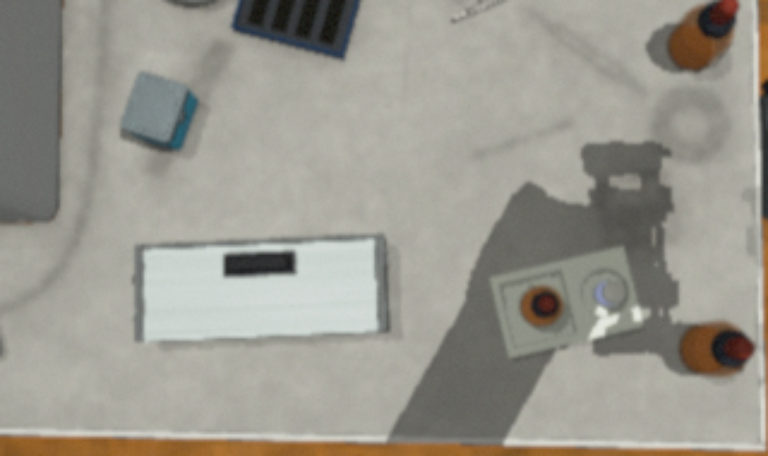

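The top view shows the cover shut with its handle at (260,262), the tall cassette unmoved at (160,108), and the bottle and vial in the rack. The handle is 76 mm from where it stood at the open stop, so the cover is shut.

```bash
python3 -c "
from workcell import *
print(finish_job())"
```

```text
the job is handed in; nothing more can be done
None
```

I made up both kits and handed the job in at about 45 s. The bottle and vial are in the rack wells, the low cassette and tin are in the case with its cover shut, and the tall cassette did not move; the hand-in gave no verdict.

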